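# Complete the ring of cookie stamps in the round tin

### The job

Two of the small round cookie stamps are still out on the counter. Pack them into the two empty places in the round tin, so that both stand upright and flat on the tin's floor, nested between the others, and complete the ring of six around the middle one.

Things in the scene. Friction and masses are not known exactly. Their poses are not given: they have to be found in the camera images.
- stamp_a: Small turned-wood cookie stamp, loose, one of the two to pack. Round dark-brown foot 58 mm across, 14 mm high (lower edge tapers to 50 mm at the bottom); pale upright round handle in its middle, 22 mm thick from 19 to 60 mm above the underside, top at 66 mm. About 60 to 130 g. Origin: centre of the underside, z up.
- stamp_b: The other stamp to pack, identical to stamp_a, same origin. Both stand on the counter beside two look-alikes with the same handle, a wide round stamp (foot 84 mm) and a square one (58 mm), which do not belong in the tin. Either stamp may go in either place.
- gap_1 (a point): Centre of one empty place, on the floor of the fixed, open round steel tin (inside 188 mm across; floor 3 mm, rim 26 mm above the counter). Seven places, one in the middle and six round it, all 62 mm apart; five hold loose stamps like these. Tin frame, also this point's axes: origin at the tin's centre underside, x midway between the gaps, z up; gap_1 at (53.7, -31, 3) mm.
- gap_2 (a point): Centre of the other empty place, next to gap_1 along the rim, at (53.7, 31, 3) mm in the tin's frame (so y runs from gap_1 to gap_2). A stamp here or at gap_1 has 4 mm to its neighbours' feet and 3 mm to the wall. Fingers closing along the tangent of the rim stay farthest from the neighbouring handles (66 mm above the tin's floor).
Things that resemble listed ones, but are neither listed nor needed, are in the scene too. Leave any orange look-alike of the part that bears gap_1 alone.

How it is judged:
At the end, for the whole second after the job is handed in: One small round stamp stands in each of the two empty places of the tin (either one in either place): centre within 16 mm of the place's centre, underside within 5 mm of the tin's floor, upright within 10 degrees, at rest ((((horizontal distance between stamp_a and gap_1 below 0.016 m and z of stamp_a in the frame of gap_1 below 0.005 m) and (horizontal distance between stamp_b and gap_2 below 0.016 m and z of stamp_b in the frame of gap_2 below 0.005 m)) or ((horizontal distance between stamp_a and gap_2 below 0.016 m and z of stamp_a in the frame of gap_2 below 0.005 m) and (horizontal distance between stamp_b and gap_1 below 0.016 m and z of stamp_b in the frame of gap_1 below 0.005 m))) and angle between each of stamp_a, stamp_b's own z axis and vertical below 0.175 rad and linear speed of each of stamp_a, stamp_b below 0.03 m/s); the robot touches nothing.
It also fails if it takes over 54 s, if anything falls off the work surface, if the arm or the gripper's body presses on something with over 40 N, if the wrist force passes 120 N, or if a joint passes its speed limit or range.

### The arm

A 6-joint arm with a two-finger parallel gripper is mounted at the origin on the work surface. World frame = base frame: x ahead of the robot, y to its left, z up, the work surface at z = 0. Lengths are in m, angles in rad, forces in N, time in s.
With the tool pointing down it reaches from about 0.25 to 0.725 m from the base axis. Payload 4 kg.
Tool frame: the origin (TCP) lies midway between the tips of the shut fingers; the grasp point (between the pads) lies 19 mm behind it; z points along the fingers, y is the line along which they close (so a half turn about z gives the same grasp; the last joint's range is limited). The gripper opens to 85 mm and grips with 20 to 120 N. Pads are 22 mm wide; open, the fingers measure 114 mm over their backs; the gripper's body (76 mm by 85 mm) begins 54 mm behind the grasp point. The pads swing forward as they close: fully open they stand 13 mm farther back than shut.
Start: joints at [0, 0.241, 0.005, 1.335, 0, 1.571], TCP at [0.5, -0, 0.231] pointing down, gripper open.
Joint ranges: [-2.72, 2.72], [-1.05, 1.87], [-1.09, 1.28], [-1.99, 2.15], [-1.42, 1.44], [-3.14, 3.14]. Speed limits (rad/s): [2.79, 2.79, 3.14, 3.14, 3.14, 3.14].

### API

Orientations are given as a rotation vector (axis times angle).
In Python, from bench import manip gives the robot as it stands. The module is installed in compiled form; this text tells all that it offers.
- The arm moves only by the tool drive_tool, never from a script. Its argument "moves" is a list of rows, each a list of 7 numbers: the turn, a rotation vector about the tool's x, y, z in shares of pi rad (1.0 is pi rad), then the shift along the tool's x, y, z in normalised numbers (1 is 0.4 m), then the closure, from 0 (fully open) to 1 (shut). A call has 1 to 12 rows; each row is the pose to reach, as a shift and turn from the pose commanded when the call began, along the tool's axes at that moment; what a row does not reach only later rows make up. A row lasts 1/8 s, in which the tool goes at most 62.5 mm and 10.7 degrees, less where a joint would pass 70% of its speed; a pose out of reach is approached as far as the arm can. Shift and turn numbers lie between -1 and 1, and a call with a number outside is refused. A call with a gripper value outside its range is refused whole. The fingers move at their own pace and stop on an object; the grip force is fixed at half the most. Time passes only in rows, so rows that repeat a pose let the fingers close. It gives the time, the measured TCP pose, the force, the opening and the grip force at its end, in the units of the state.
- manip.observe(): the state, without advancing time (a new reading comes with each control period).
- manip.read_camera(name): name is "scene" or "side" or "wrist"; returns a dict with "img" (420x560x3 uint8, red, green, blue), "intrinsics" (3x3 intrinsics, pixels), "R" (3x3) and "t" (3): a world point X has camera coordinates R X + t; the wrist camera has in their place "tool_from_camera" (4x4, takes a point from camera to tool coordinates, whose origin is the TCP and whose axes are the flange's). Camera axes: x right, y down, z forward; pixel columns grow to the right and rows downward; lengths in m; the calibration is good to about 2 mm. A picture is of the moment at which its call begins: read the wrist's pose just before it. There is no depth.
- manip.finish_job(): hands the job in; it is judged then, once.
Trained networks look in a picture, given as the dict that the camera call returned (one of the last four; its "shot" number tells which), for a name from the list of things; names that differ only in an ending like _2 or _b are one class to them, and where a whole thing is asked for, a point or a joint stands for the part that bears it (a point fixed in the world has none). Each returns a list of dicts, best first, with "confidence" (0 to 1); they miss things now and then, are a little off and sometimes report something else, mostly with a low value. They report only what shows in the picture. A call takes as long as a camera call. They do not tell look-alikes from the thing itself.
- manip.silhouettes(name, picture): "mask" (420x560 bool, what is visible of it) and "location" ([column, row] in pixels, amid what is visible of it).
- manip.tip_of(name, picture): "location" ([column, row] in pixels: a listed point, or the origin of a listed thing).
The state is a dict: "time_s": time; "joint_positions": joint angles; "dq": joint speeds; "joint_torque": joint torques, N m; "eef_pos": TCP position; "tool_rot": TCP orientation; "force": force on the tool from outside, world axes, zero at the start; "wrist_torque": the same for the moment, N m; "width": finger opening in m; "grip_force": force on a finger pad.
Only numpy, scipy, OpenCV 4.12 (cv2) and the standard library are available. Lean on these libraries where they do the work, as an engineer would, in place of code of your own. Each camera call takes 0.05 s, during which the arm holds its last target. There are 200 camera calls.

## Working session

There is one attempt and no reset: what is moved stays moved. The work goes in short steps, Python scripts to look and compute and a tool call to move; the robot and the scene stay as the last step left them, time stands still between calls to the robot, and variables do not carry over. Pictures are saved under pics/ and viewed, at most 10 in all, crops included, and the job is handed in when it is done.

Besides the shell and the picture viewer there is one more tool, called after ">>>" as name(argument=value, ...), one argument or row to a line, values as JSON. drive_tool: Moves the arm, as the interface text tells. Its arguments: {"type":"object","properties":{"moves":{"type":"array"}},"required":["moves"]}

```bash
mkdir -p pics
cat > h.py <<'E'
import numpy as np, cv2
from bench import manip
from scipy.spatial.transform import Rotation as Ro
def cam(n):
    s=manip.observe(); p=manip.read_camera(n); K=np.array(p['intrinsics'])
    if n=='wrist':
        T=np.array(p['tool_from_camera']); Rt=Ro.from_rotvec(s['tool_rot']).as_matrix()
        Rw=Rt@T[:3,:3]; c=Rt@T[:3,3]+np.array(s['eef_pos'])
    else:
        R=np.array(p['R']); Rw=R.T; c=-R.T@np.array(p['t'])
    return p,K,Rw,c
def toz(px,z,K,Rw,c):
    d=Rw@np.linalg.inv(K)@np.array([px[0],px[1],1.]); return c+d*(z-c[2])/d[2]
def proj(X,K,Rw,c):
    q=K@(Rw.T@(np.array(X)-c)); return q[:2]/q[2]
def save(p,f): cv2.imwrite('pics/'+f,p['img'][:,:,::-1])
E
cat > a.py <<'E'
from h import *
print({k:np.round(v,3) for k,v in manip.observe().items()})
for n in ['scene','side','wrist']:
    p,K,Rw,c=cam(n); save(p,n+'0.png'); print(n,'cam at',c.round(3))
    for nm,z in [('stamp_a',0),('gap_1',.003)]:
        for r in manip.tip_of(nm,p): print(' tip',nm,np.round(r['location'],1),round(r['confidence'],2),toz(r['location'],z,K,Rw,c).round(3)[:2])
        for r in manip.silhouettes(nm,p): print(' sil',nm,np.round(r['location']),round(r['confidence'],2),r['mask'].sum(),toz(r['location'],z+.02,K,Rw,c).round(3)[:2])
E
python3 a.py; python3 -c "
import cv2,numpy as np
cv2.imwrite('pics/both.png',cv2.resize(np.vstack([cv2.imread('pics/scene0.png'),cv2.imread('pics/side0.png')]),(400,600)))"
```

```text
{'time_s': np.float64(0.0), 'joint_positions': array([-0.   ,  0.241,  0.004,  1.335,  0.   ,  1.571]), 'dq': array([-0.   , -0.002, -0.002,  0.001, -0.   , -0.001]), 'joint_torque': array([ 1.0000e-03, -3.7232e+01,  2.5241e+01,  1.7000e-02,  0.0000e+00,
        0.0000e+00]), 'eef_pos': array([ 0.499, -0.   ,  0.23 ]), 'tool_rot': array([-2.22e+00, -2.22e+00,  2.00e-03]), 'force': array([-1.046, -0.569,  0.927]), 'wrist_torque': array([-0.001, -0.029,  0.024]), 'grip_force': np.float64(0.0), 'width': np.float64(0.085)}
scene cam at [ 0.906 -0.451  0.651]
 tip stamp_a [205.9 289.4] 0.71 [ 0.48 -0.24]
 tip stamp_a [238.9 344. ] 0.6 [ 0.61  -0.265]
 sil stamp_a [204. 286.] 0.78 775 [ 0.483 -0.245]
 sil stamp_a [237. 342.] 0.6 986 [ 0.614 -0.271]
 tip gap_1 [333.8 208. ] 0.86 [0.498 0.108]
 tip gap_1 [130.4 226.8] 0.64 [ 0.233 -0.266]
 tip gap_1 [281.5 150.2] 0.63 [0.25  0.176]
 tip gap_1 [348.9 224.2] 0.62 [0.556 0.094]
 tip gap_1 [295. 162.] 0.62 [0.312 0.166]
 tip gap_1 [132.4 244.8] 0.61 [ 0.284 -0.288]
 sil gap_1 [156. 229.] 0.88 5110 [ 0.296 -0.235]
 sil gap_1 [303. 149.] 0.84 2375
[... 373 characters left out ...]
4 0.157]
 tip gap_1 [259.4 196.2] 0.77 [0.507 0.106]
 tip gap_1 [304.2 340.1] 0.69 [ 0.289 -0.285]
 tip gap_1 [270.2 349.6] 0.67 [ 0.237 -0.266]
 tip gap_1 [281.7 193.6] 0.56 [0.557 0.083]
 sil gap_1 [265. 191.] 0.69 1487 [0.511 0.089]
 sil gap_1 [272. 321.] 0.66 9827 [ 0.263 -0.238]
 sil gap_1 [145. 202.] 0.64 3777 [0.269 0.215]
wrist cam at [0.498 0.083 0.374]
 tip stamp_a [266.5 347. ] 0.96 [ 0.478 -0.241]
 sil stamp_a [364. 370.] 0.66 1549 [ 0.606 -0.26 ]
 sil stamp_a [262. 356.] 0.59 1773 [ 0.474 -0.237]
 tip gap_1 [285.8  64.2] 0.65 [0.502 0.11 ]
 sil gap_1 [319.  68.] 0.83 12713 [0.534 0.105]
 sil gap_1 [62. 16.] 0.83 4127 [0.298 0.149]
 sil gap_1 [ 89. 312.] 0.78 6334 [ 0.265 -0.17 ]
```

View pics/scene0.png

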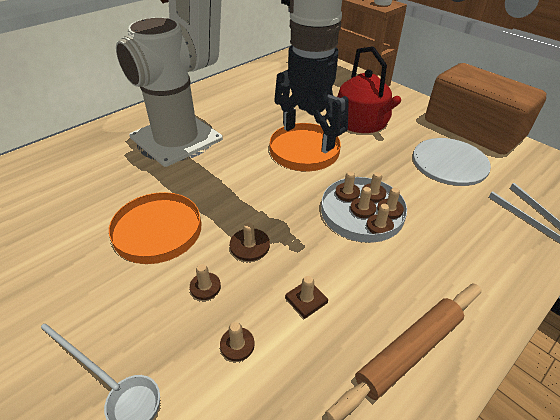

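View pics/wrist0.png

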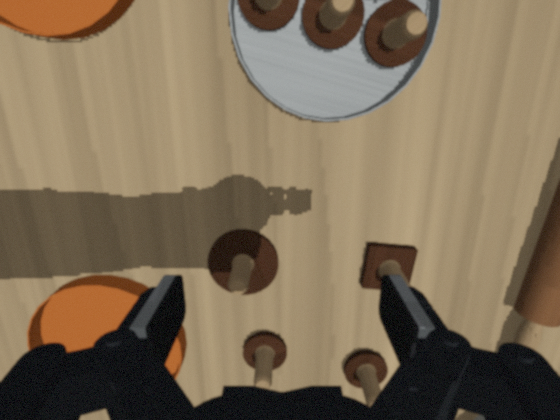

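The scene shows the steel tin near (363,208) with its two gaps facing the stamps. The loose round stamps are at (205,285) and (237,342); the wide one (250,242), the square one (307,297) and two orange trays are decoys. In the wrist picture the tin is cut off at the top, so I'll move for a full view.

The manual's scale: shifts go in shares of 0.4 m and turns go in shares of pi rad. Converting my numbers, 10 cm is 0.25, 5 cm is 0.125.

>>> drive_tool(
  moves=[
    [0,0,0,0.125,0.05,0,0],
    [0,0,0,0.25,0.1,0,0],
    [0,0,0,0.25,0.1,0,0],
    [0,0,0,0.25,0.1,0,0],
  ],
)

```text
time_s: 1.25
eef_pos: [0.5396, 0.0999, 0.231]
tool_rot: [-2.221, -2.222, 0.002]
force: [-0.6, 0.0, 0.4]
width: 0.0854
grip_force: 0.0
```

```bash
cat > b.py <<'E'
from h import *
p,K,Rw,c=cam('wrist'); save(p,'wrist1.png'); print(manip.observe()['eef_pos'],c)
for nm,z in [('gap_1',.003),('stamp_a',.003)]:
    for r in manip.tip_of(nm,p): print(' tip',nm,np.round(r['location'],1),round(r['confidence'],2),toz(r['location'],z,K,Rw,c).round(4)[:2])
for r in manip.silhouettes('gap_1',p): print(' sil',np.round(r['location']),round(r['confidence'],2),r['mask'].sum())
E
python3 b.py
```

```text
[0.53954626 0.09936321 0.23114917] [0.53809819 0.18309062 0.37353253]
 tip gap_1 [306.  173.2] 0.82 [0.5648 0.0981]
 tip gap_1 [ 52.8 106.1] 0.65 [0.2993 0.1691]
 tip gap_1 [250.1 164.7] 0.63 [0.5031 0.1075]
 sil [ 86. 344.] 0.76 471
 sil [287. 151.] 0.72 16653
 sil [57. 67.] 0.65 15957
```

View pics/wrist1.png

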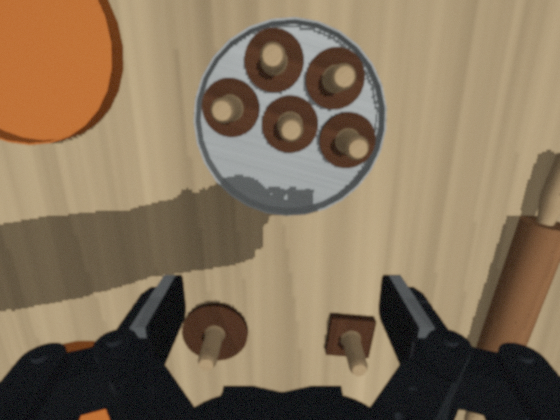

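The tin is fully visible: rim about 195–385 × 19–214, with feet at (290,124), (273,60), (334,78), (231,107) and (347,140). The gaps are at the bottom, near (248,165) and (308,178). I'll fit the tin's centre and yaw.

```bash
cat > t.py <<'E'
from h import *
from scipy.optimize import least_squares
p,K,Rw,c=cam('wrist')
m=[r for r in manip.silhouettes('gap_1',p) if abs(r['location'][0]-290)<50 and abs(r['location'][1]-130)<60][0]['mask'].astype(np.uint8)
cn=max(cv2.findContours(m,0,2)[0],key=cv2.contourArea); hull=cv2.convexHull(cn)[:,0,:]
print('hull bbox',cv2.boundingRect(hull))
# rim outer edge from the hull backprojected to rim height
P=np.array([toz(q,.026,K,Rw,c)[:2] for q in hull]); 
f=least_squares(lambda v:np.hypot(*(P-v[:2]).T)-v[2],[.544,.15,.095],loss='soft_l1',f_scale=.001); print('rim fit',f.x.round(4))
g=f.x[:2]
# feet: dark brown blobs inside
hsv=cv2.cvtColor(p['img'],cv2.COLOR_RGB2HSV)
Y,X=np.mgrid[:420,:560]; ins=(X-290)**2+(Y-117)**2<90**2
br=((hsv[...,1]>110)&(hsv[...,2]<125)&ins).astype(np.uint8)
feet=[]
for s in [(290,124),(273,60),(334,78),(231,107),(347,140)]:
    b=br*((X-s[0])**2+(Y-s[1])**2<36**2).astype(np.uint8); b=cv2.morphologyEx(b,2,np.ones((3,3)))
    n,l,st,ce=cv2.connectedComponentsWithStats(b); i=1+np.argmax(st[1:,4]); q=cv2.convexHull(np.argwhere(l==i)[:,::-1].astype(np.int32))
    (u,v),r=cv2.minEnclosingCircle(q); w=toz((u,v),.015,K,Rw,c); feet.append(w[:2]); print((round(u),round(v)),round(r,1),w[:2].round(4))
feet=np.array(feet)
a=np.radians([90,150,210,270]);
ang=lambda k:np.array([.062*np.cos(k),.062*np.sin(k)])
pl=np.array([[0,0]]+[ang(np.radians(k)) for k in(90,150,210,270)])
def res(v):
    C,S=np.cos(v[2]),np.sin(v[2]); q=pl@np.array([[C,S],[-S,C]])+v[:2]
    return np.array([min(np.hypot(*(q-ft).T)) for ft in feet])
best=min((least_squares(res,[*g,np.radians(y)]) for y in range(-130,-60,10)),key=lambda r:r.cost)
print('feet fit',best.x[:2].round(4),np.degrees(best.x[2]),best.fun.round(4))
for ctr in (best.x[:2],g):
  for s in(-30,30): print('gap',s,(ctr+ang(best.x[2]+np.radians(s))).round(4))
E
python3 t.py
```

```text
hull bbox (193, 17, 193, 198)
rim fit [0.5456 0.1527 0.0953]
(289, 123) 27.1 [0.5457 0.1525]
(273, 59) 30.5 [0.5299 0.2126]
(334, 77) 30.4 [0.5897 0.1966]
(230, 106) 28.2 [0.4856 0.1689]
(346, 139) 27.3 [0.6053 0.1365]
feet fit [0.5456 0.1527] -105.16283113767307 [0.0002 0.0001 0.0002 0.0002 0.0001]
gap -30 [0.5017 0.109 ]
gap 30 [0.5615 0.0928]
gap -30 [0.5016 0.109 ]
gap 30 [0.5614 0.0928]
```

Scaled: -22 cm is -0.55, -18 cm is -0.45.

>>> drive_tool(
  moves=[
    [0,0,0,-0.15,0,0,0],
    [0,0,0,-0.3,0,0,0],
    [0,0,0,-0.45,0,0,0],
    [0,0,0,-0.55,0,0,0],
    [0,0,0,-0.55,0,0,0],
    [0,0,0,-0.55,0,0,0],
  ],
)

```text
time_s: 2.3
eef_pos: [0.5397, -0.1201, 0.2314]
tool_rot: [-2.222, -2.22, -0.001]
force: [-0.3, 0.7, 0.2]
width: 0.0854
grip_force: 0.0
```

```bash
cat > s.py <<'E'
from h import *
p,K,Rw,c=cam('wrist'); save(p,'wrist2.png')
for r in manip.tip_of('stamp_a',p): print(' tip',np.round(r['location'],1),round(r['confidence'],2),toz(r['location'],0,K,Rw,c).round(4)[:2])
for r in manip.silhouettes('stamp_a',p):
    m=r['mask']; print(' sil',np.round(r['location']),round(r['confidence'],2),m.sum(),[x.round(4) for x in [toz(r['location'],.015,K,Rw,c)[:2]]],cv2.boundingRect(m.astype(np.uint8)))
E
python3 s.py
```

```text
tip [338.8 284.6] 0.72 [ 0.6096 -0.2649]
 tip [232.3 268.7] 0.64 [ 0.4773 -0.2425]
 sil [231. 272.] 0.79 1990 [array([ 0.4776, -0.2386])] (205, 247, 49, 56)
 sil [342. 292.] 0.67 1951 [array([ 0.6114, -0.2664])] (317, 269, 48, 57)
```

View pics/wrist2.png

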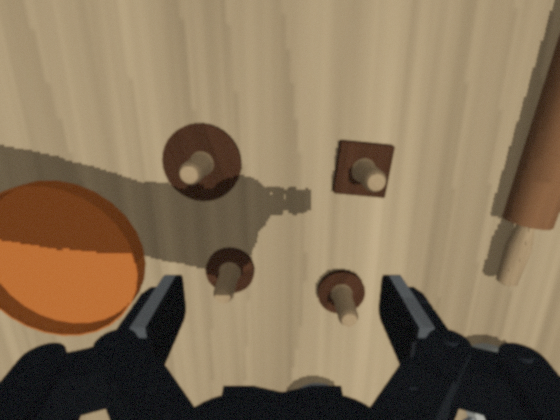

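The tin fit agrees to 0.2 mm between the rim and the feet. The gaps are at (0.5016,0.109) and (0.5615,0.0928). The loose stamps' feet are at about (230,270) and (341,292), with the wide and square decoys above them. Now I'll hover over stamp A.

Scaled: -12 cm is -0.3, -6.3 cm is -0.1575.

>>> drive_tool(
  moves=[
    [0,0,0,-0.125,-0.065,0.05,0],
    [0,0,0,-0.25,-0.13,0.125,0],
    [0,0,0,-0.3,-0.1575,0.225,0],
    [0,0,0,-0.3,-0.1575,0.25,0],
    [0,0,0,-0.3,-0.1575,0.25,0],
  ],
)

```text
time_s: 3.08
eef_pos: [0.4773, -0.2388, 0.1311]
tool_rot: [-2.219, -2.222, -0.0]
force: [0.4, 0.6, 0.4]
width: 0.0853
grip_force: 0.0
```

```bash
sed -i 's/wrist2/wrist3/' s.py; python3 s.py
```

```text
tip [281.3 199.6] 0.7 [ 0.4753 -0.2409]
 tip [434.2 230.8] 0.56 [ 0.6078 -0.2689]
 sil [445. 237.] 0.9 4445 [array([ 0.6103, -0.2685])] (406, 201, 84, 77)
 sil [284. 201.] 0.86 4025 [array([ 0.4775, -0.2374])] (246, 165, 72, 73)
```

View pics/wrist3.png

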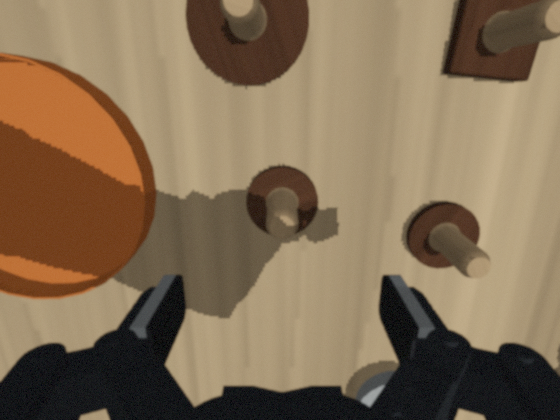

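Stamp A's foot at (282,200) is centred under the gripper at about (0.4765,−0.239). Descend and grip.

Scaled: 10.4 cm is 0.26, 9 cm is 0.225.

>>> drive_tool(
  moves=[
    [0,0,0,0,0,0.125,0],
    [0,0,0,0,0,0.225,0],
    [0,0,0,0,0,0.26,0],
    [0,0,0,0,0,0.26,0.4],
    [0,0,0,0,0,0.26,0.8],
    [0,0,0,0,0,0.26,1],
    [0,0,0,0,0,0.26,1],
    [0,0,0,0,0,0.26,1],
    [0,0,0,0,0,0.26,1],
  ],
)

```text
time_s: 4.35
eef_pos: [0.4781, -0.2406, 0.0288]
tool_rot: [2.22, 2.219, 0.002]
force: [-1.1, -0.3, 5.6]
width: 0.0203
grip_force: 58.8
```

Scaled: 25 cm is 0.625, 24 cm is 0.6, 45 degrees is 0.25.

>>> drive_tool(
  moves=[
    [0,0,0,0,0,-0.1,1],
    [0,0,0,0,0,-0.225,1],
    [0,0,0,0.1,0,-0.3,1],
    [0,0,0.0556,0.225,0.0125,-0.3,1],
    [0,0,0.1111,0.35,0.025,-0.3,1],
    [0,0,0.1667,0.475,0.0375,-0.3,1],
    [0,0,0.2222,0.6,0.05,-0.3,1],
    [0,0,0.25,0.625,0.0625,-0.3,1],
    [0,0,0.25,0.625,0.0625,-0.3,1],
    [0,0,0.25,0.625,0.0625,-0.3,1],
  ],
)

```text
time_s: 5.6
eef_pos: [0.5016, 0.0094, 0.1472]
tool_rot: [2.902, 1.203, -0.001]
force: [-0.3, -0.3, -1.0]
width: 0.0206
grip_force: 59.0
```

```bash
cat > v.py <<'E'
from h import *
s=manip.observe(); print(s['eef_pos'],s['width'],Ro.from_rotvec(s['tool_rot']).as_matrix().round(3).tolist())
im=[]
for n,x in (('scene',(260,120)),('side',(180,80)),('wrist',(130,100))):
    p,K,Rw,c=cam(n)
    for q in manip.tip_of('stamp_a',p): print(n,np.round(q['location'],1),round(q['confidence'],2),toz(q['location'],s['eef_pos'][2]-.026,K,Rw,c).round(4)[:2])
    im.append(cv2.resize(p['img'][x[1]:x[1]+150,x[0]:x[0]+200],(400,300)) if n!='wrist' else cv2.resize(p['img'],(400,300)))
cv2.imwrite('pics/v4.png',np.vstack([np.hstack(im[:2]),np.hstack([im[2],im[2]*0])])[:,:,::-1])
E
python3 v.py
```

```text
[0.50160755 0.00938274 0.14715372] 0.02058211221367973 [[0.707, 0.708, -0.001], [0.708, -0.707, -0.0], [-0.001, -0.0, -1.0]]
scene [238.1 344.2] 0.95 [ 0.6648 -0.3004]
scene [309.9 191.7] 0.86 [0.5093 0.0069]
scene [332.9 209.7] 0.37 [0.5744 0.0017]
side [286.8 167.4] 0.61 [0.4995 0.0032]
wrist [553.1 306.4] 0.66 [ 0.5868 -0.1259]
wrist [283.3 249. ] 0.62 [0.5023 0.0103]
```

View pics/v4.png

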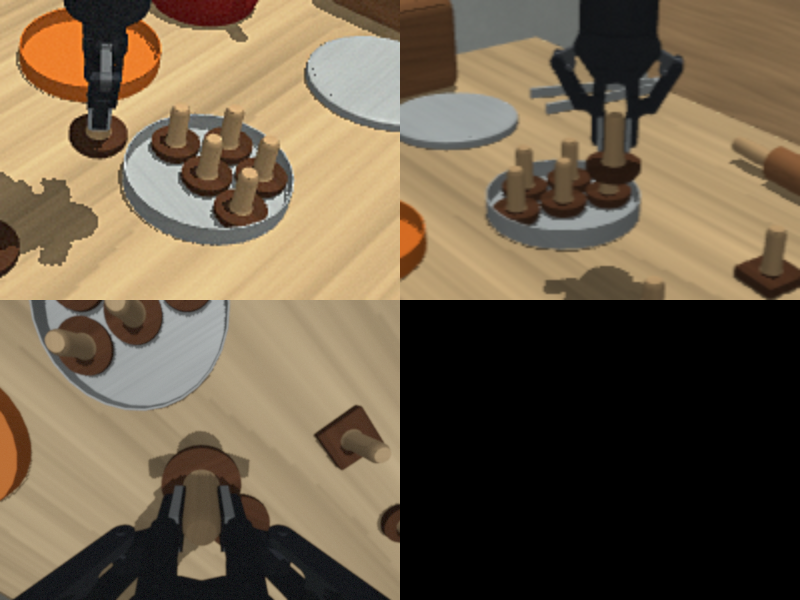

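Stamp A is held upright. The wrist view gives its foot at (0.502,0.010), centred in the grip. Move over gap_1 and lower it.

>>> drive_tool(
  moves=[
    [0,0,0,0.0875,-0.0875,0,1],
    [0,0,0,0.175,-0.175,0,1],
    [0,0,0,0.175,-0.175,0.075,1],
    [0,0,0,0.175,-0.175,0.15,1],
    [0,0,0,0.175,-0.175,0.2,1],
    [0,0,0,0.175,-0.175,0.2,1],
  ],
)

```text
time_s: 6.65
eef_pos: [0.5004, 0.1084, 0.0657]
tool_rot: [-2.902, -1.202, 0.006]
force: [-0.2, -0.9, -0.6]
width: 0.0203
grip_force: 59.1
```

```bash
sed -i 's/v4/v5/' v.py; python3 v.py
```

```text
[0.50040837 0.108407   0.0657346 ] 0.020261866005342966 [[0.707, 0.707, -0.004], [0.707, -0.707, -0.001], [-0.004, -0.002, -1.0]]
scene [335.2 199.5] 0.89 [0.505  0.0998]
scene [238.5 347.9] 0.64 [ 0.6331 -0.2808]
side [258.  183.9] 0.88 [0.5005 0.1028]
side [417.6 253.9] 0.73 [ 0.5656 -0.2903]
wrist [281.4 252.7] 0.65 [0.5004 0.1085]
```

View pics/v5.png

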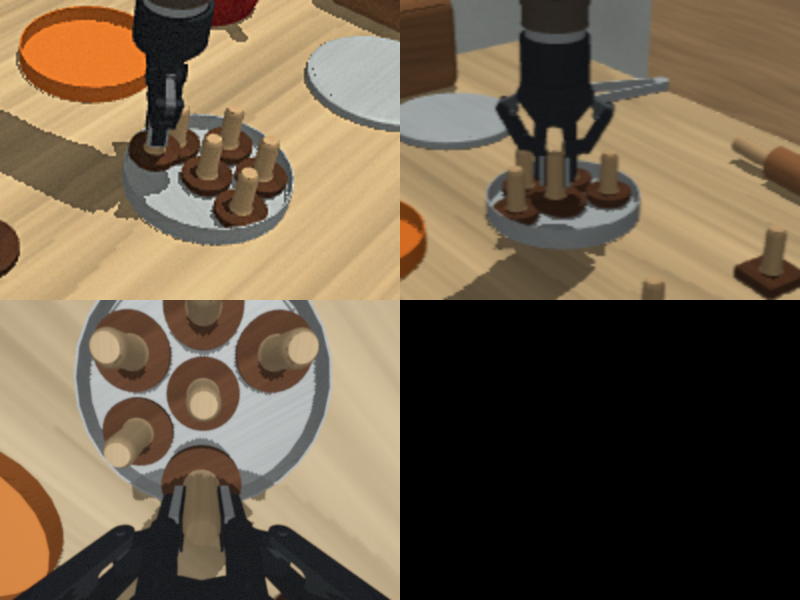

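Stamp A is right over gap_1: the wrist view shows its foot inside the rim, beside its two neighbours. Lower with a 1.5 mm inward nudge, then release.

Scaled: 3.5 cm is 0.0875, 3.4 cm is 0.085.

>>> drive_tool(
  moves=[
    [0,0,0,0.0038,0,0.0375,1],
    [0,0,0,0.0038,0,0.0625,1],
    [0,0,0,0.0038,0,0.0775,1],
    [0,0,0,0.0038,0,0.085,1],
    [0,0,0,0.0038,0,0.0875,1],
    [0,0,0,0.0038,0,0.0875,1],
  ],
)

```text
time_s: 7.7
eef_pos: [0.5032, 0.1101, 0.0324]
tool_rot: [2.902, 1.202, 0.0]
force: [-0.4, 0.1, -0.9]
width: 0.0201
grip_force: 59.1
```

Scaled: 0.25 cm is 0.0063, 0.15 cm is 0.0038.

>>> drive_tool(
  moves=[
    [0,0,0,0,0,0.0038,1],
    [0,0,0,0,0,0.0063,1],
    [0,0,0,0,0,0.0063,1],
  ],
)

```text
time_s: 8.07
eef_pos: [0.5036, 0.1103, 0.0318]
tool_rot: [2.902, 1.202, 0.003]
force: [-3.2, -0.1, 10.7]
width: 0.0205
grip_force: 60.4
```

It touched down at exactly the expected height. Release and retreat straight up.

Scaled: -12 cm is -0.3, -8 cm is -0.2.

>>> drive_tool(
  moves=[
    [0,0,0,0,0,0,0.55],
    [0,0,0,0,0,0,0.55],
    [0,0,0,0,0,0,0.5],
    [0,0,0,0,0,-0.075,0.5],
    [0,0,0,0,0,-0.2,0.5],
    [0,0,0,0,0,-0.3,0.5],
    [0,0,0,0,0,-0.3,0.3],
  ],
)

```text
time_s: 8.95
eef_pos: [0.5058, 0.1106, 0.1534]
tool_rot: [2.901, 1.202, 0.012]
force: [0.4, 0.1, 0.2]
width: 0.0592
grip_force: 0.0
```

Scaled: 34.2 cm is 0.855, 31.5 cm is 0.7875, -60 degrees is -0.3333.

>>> drive_tool(
  moves=[
    [0,0,-0.0556,-0.0625,0.1125,0,0],
    [0,0,-0.1111,-0.125,0.225,0,0],
    [0,0,-0.1667,-0.1875,0.3375,0,0],
    [0,0,-0.2222,-0.25,0.45,0,0],
    [0,0,-0.2778,-0.3125,0.5625,0,0],
    [0,0,-0.3333,-0.375,0.675,0,0],
    [0,0,-0.3333,-0.4375,0.7875,0,0],
    [0,0,-0.3333,-0.48,0.855,0,0],
    [0,0,-0.3333,-0.48,0.855,0.05,0],
    [0,0,-0.3333,-0.48,0.855,0.05,0],
  ],
)

```text
time_s: 10.2
eef_pos: [0.6069, -0.2672, 0.126]
tool_rot: [-1.909, -2.486, 0.002]
force: [-0.2, 0.8, -0.5]
width: 0.0849
grip_force: 0.0
```

```bash
sed -i 's/v5/v6/' v.py; python3 v.py; sed -i 's/wrist3/wrist7/' s.py; python3 s.py
```

```text
[ 0.60693223 -0.26719224  0.12596386] 0.08490724074916382 [[-0.258, 0.966, -0.006], [0.966, 0.258, 0.003], [0.005, -0.005, -1.0]]
scene [239.4 344.5] 0.96 [ 0.6568 -0.2933]
scene [333.9 209.1] 0.58 [0.5613 0.0225]
side [259.1 196.5] 0.69 [ 0.402  -0.0283]
side [416.1 253.3] 0.62 [ 0.4882 -0.3272]
wrist [281.9 197.1] 0.7 [ 0.6001 -0.2374]
 tip [278.  198.3] 0.72 [ 0.6056 -0.2689]
 sil [282. 200.] 0.73 3997 [array([ 0.6083, -0.2645])] (247, 167, 73, 73)
```

View pics/v6.png

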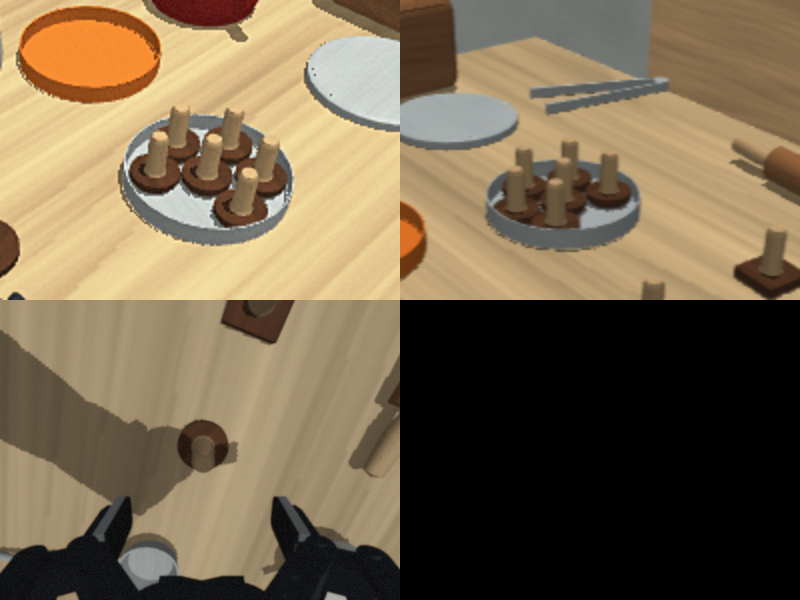

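Stamp A stands nested in gap_1, and the gripper is centred over stamp B (foot at about (284,200) in the wrist image). Descend and grip.

Scaled: 9.8 cm is 0.245, 8.5 cm is 0.2125.

>>> drive_tool(
  moves=[
    [0,0,0,0.0025,0.0038,0.125,0],
    [0,0,0,0.0025,0.0038,0.2125,0],
    [0,0,0,0.0025,0.0038,0.245,0],
    [0,0,0,0.0025,0.0038,0.245,0.4],
    [0,0,0,0.0025,0.0038,0.245,0.8],
    [0,0,0,0.0025,0.0038,0.245,1],
    [0,0,0,0.0025,0.0038,0.245,1],
    [0,0,0,0.0025,0.0038,0.245,1],
    [0,0,0,0.0025,0.0038,0.245,1],
  ],
)

```text
time_s: 11.78
eef_pos: [0.6112, -0.2668, 0.0336]
tool_rot: [1.911, 2.49, 0.001]
force: [-1.1, -0.4, 5.3]
width: 0.0201
grip_force: 59.3
```

Scaled: 36 cm is 0.9, 4.5 cm is 0.1125.

>>> drive_tool(
  moves=[
    [0,0,0,0,0,-0.1,1],
    [0,0,0,0,0,-0.225,1],
    [0,0,0,0.1,0.0125,-0.3,1],
    [0,0,0,0.225,0.0375,-0.3,1],
    [0,0,0,0.35,0.0625,-0.3,1],
    [0,0,0,0.475,0.0875,-0.3,1],
    [0,0,0,0.6,0.1125,-0.3,1],
    [0,0,0,0.725,0.1125,-0.3,1],
    [0,0,0,0.825,0.1125,-0.3,1],
    [0,0,0,0.9,0.1125,-0.3,1],
    [0,0,0,0.9,0.1125,-0.3,1],
    [0,0,0,0.9,0.1125,-0.3,1],
  ],
)

```text
time_s: 13.28
eef_pos: [0.5606, 0.0929, 0.1517]
tool_rot: [1.912, 2.492, -0.001]
force: [0.3, -0.5, -0.8]
width: 0.02
grip_force: 58.9
```

```bash
sed -i 's/v6/v8/;s/-\.026/-.033/' v.py; python3 v.py
```

```text
[0.56055363 0.09294683 0.15165231] 0.019971973861694206 [[-0.259, 0.966, -0.0], [0.966, 0.259, -0.0], [-0.0, -0.0, -1.0]]
scene [355.1 187.3] 0.79 [0.5599 0.0857]
scene [335.9 210.3] 0.73 [0.5778 0.0067]
side [281.1 147. ] 0.82 [0.5626 0.0957]
side [259.2 195.7] 0.57 [ 0.384  -0.0518]
wrist [225.  154.8] 0.84 [0.5175 0.1354]
wrist [280.  251.1] 0.63 [0.559  0.0897]
```

View pics/v8.png

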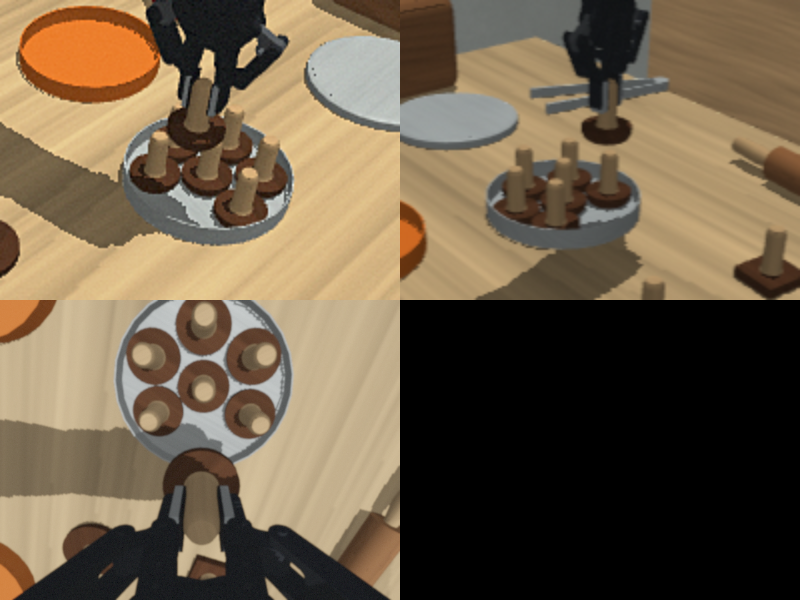

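Stamp B is held upright above gap_2, with six stamps now in the tin below it. Lower with the same small inward nudge.

Scaled: 11.3 cm is 0.2825, 0.15 cm is 0.0038.

>>> drive_tool(
  moves=[
    [0,0,0,0.0038,0.0025,0.075,1],
    [0,0,0,0.0038,0.0025,0.15,1],
    [0,0,0,0.0038,0.0025,0.2,1],
    [0,0,0,0.0038,0.0025,0.2375,1],
    [0,0,0,0.0038,0.0025,0.2575,1],
    [0,0,0,0.0038,0.0025,0.2725,1],
    [0,0,0,0.0038,0.0025,0.2825,1],
    [0,0,0,0.0038,0.0025,0.2825,1],
  ],
)

```text
time_s: 14.58
eef_pos: [0.5613, 0.0949, 0.0389]
tool_rot: [1.912, 2.492, 0.0]
force: [-0.3, -0.7, -0.2]
width: 0.0198
grip_force: 59.0
```

Scaled: 0.4 cm is 0.01, 0.3 cm is 0.0075.

>>> drive_tool(
  moves=[
    [0,0,0,0,0,0.0038,1],
    [0,0,0,0,0,0.0075,1],
    [0,0,0,0,0,0.01,1],
    [0,0,0,0,0,0.01,1],
  ],
)

```text
time_s: 15.08
eef_pos: [0.5615, 0.095, 0.0366]
tool_rot: [1.912, 2.492, 0.002]
force: [-2.5, -0.5, 8.0]
width: 0.0197
grip_force: 59.9
```

Touchdown at 0.0366 as predicted. Release and retreat.

Scaled: -18 cm is -0.45, -13 cm is -0.325.

>>> drive_tool(
  moves=[
    [0,0,0,0,0,0,0.55],
    [0,0,0,0,0,0,0.55],
    [0,0,0,0,0,0,0.5],
    [0,0,0,0,0,-0.075,0.5],
    [0,0,0,0,0,-0.2,0.5],
    [0,0,0,0,0,-0.325,0.5],
    [0,0,0,0,0,-0.45,0.5],
    [0,0,0,0,0,-0.45,0.5],
    [0,0,0,0,0,-0.45,0.5],
  ],
)

```text
time_s: 16.2
eef_pos: [0.5609, 0.0948, 0.2143]
tool_rot: [-1.912, -2.492, 0.001]
force: [-0.4, 0.7, -0.9]
width: 0.0427
grip_force: 0.0
```

```bash
sed -i 's/v8/v9/;s/s\[.eef_pos.\]\[2\]-.033/.003/' v.py; python3 v.py
```

```text
[0.56090269 0.09483898 0.21426831] 0.04269067772842914 [[-0.259, 0.966, -0.001], [0.966, 0.259, -0.0], [0.0, -0.001, -1.0]]
scene [334.6 208.9] 0.97 [0.5013 0.1075]
scene [349.7 223. ] 0.78 [0.5544 0.0979]
side [278.5 189.7] 0.57 [0.5637 0.1025]
side [260.4 195.6] 0.54 [0.5106 0.1067]
side [279.9 190.2] 0.23 [0.5648 0.0984]
wrist [283.1 178.8] 0.73 [0.5604 0.0915]
wrist [234.9 147.4] 0.59 [0.5039 0.1106]
```

View pics/v9.png

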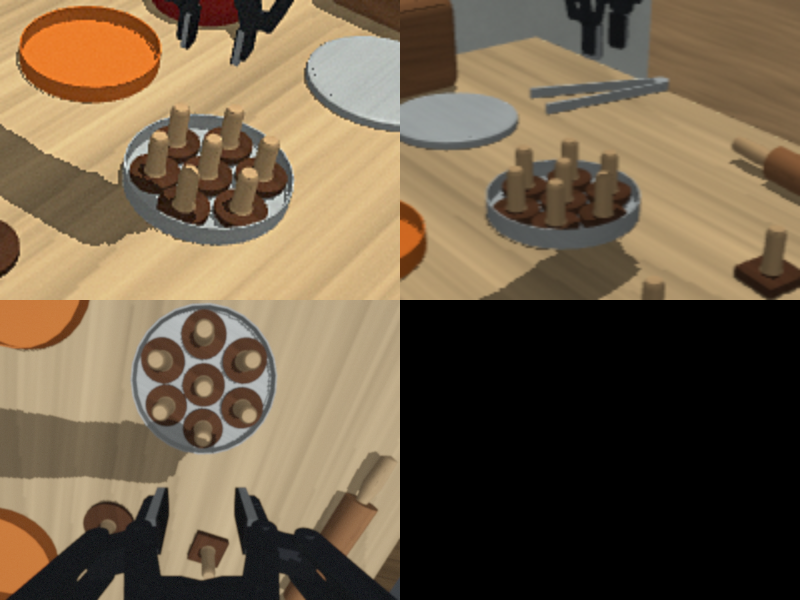

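The ring of six is complete. Both stamps stand upright and nested at (0.504,0.110) and (0.560,0.092), each within about 3 mm of its place, and the gripper is clear of everything.

```bash
python3 -c "
from bench import manip; print(manip.finish_job())"
```

```text
the job is handed in; nothing more can be done
None
```

Both small round stamps stand upright in the tin's two empty places, measured within about 3 mm of centre; the job was handed in at about 16 s of the 54 s limit, and no verdict was returned.

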